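Set up the seasoning rack in mirrored order

ROBOT

A 6-joint arm with a two-finger parallel gripper is mounted at the origin on the work surface. World frame = base frame: x ahead of the robot, y to its left, z up, the work surface at z = 0. Lengths are in m, angles in degrees, forces in N, time in s.
With the tool pointing down it reaches from about 0.275 to 0.725 m from the base axis. Payload 5.6 kg.
Tool frame: the origin (TCP) lies midway between the tips of the shut fingers; the grasp point (between the pads) lies 19 mm behind it; x points along the fingers, y is the direction in which the jaws open and shut, and the axes are right-handed (so a half turn about x gives the same grasp; the last joint's range is limited). The gripper opens to 85 mm and grips with 20 to 120 N. Pads are 22 mm wide; open, the fingers measure 114 mm over their backs; the gripper's body (76 mm by 85 mm) begins 54 mm behind the grasp point. The pads swing forward as they close: fully open they stand 13 mm farther back than shut.
Start: joints at [90.39, 14.616, 6.199, 0, -81.583, -16.306], TCP at [0.151, 0.529, 0.231] pointing down, gripper open.
Joint ranges: [-168.99, 168.99], [-69.2, 112.95], [-62.41, 85.93], [-164.36, 98.24], [-168.68, -3.75], [-174.98, 174.98]. Speed limits (degrees/s): [147.25, 147.25, 180, 180, 180, 180].

INTERFACE

Orientations are given as a 3x3 rotation matrix whose columns are the frame's x, y, z axes.
In Python, from station import readout, viewer, order gives the robot as it stands. The module is installed in compiled form; this text tells all that it offers.
- The arm moves only by the tool carry_out, never from a script. Its argument "steps" is a list of rows, each a list of 4 numbers: the shift along the world's x, y, z in units of 25 mm (1.0 is 25 mm), then the turn about the world's z in units of 6 degrees (1.0 is 6 degrees). A call has 1 to 12 rows; each row is the pose to reach, as a shift and turn from the pose measured when the call began; what a row does not reach only later rows make up. A row lasts 1/12 s, in which the tool goes at most 41.7 mm and 7.16 degrees, less where a joint would pass 70% of its speed; a pose out of reach is approached as far as the arm can. A call with a gripper value outside its range is refused whole. "jaw" is the finger opening in mm, from 0 to 85.4, set as the call begins (left out, the last holds). The fingers move at their own pace and stop on an object; "newtons" is the grip in N (left out, the last holds). Time passes only in rows, so rows that repeat a pose let the fingers close. It gives the time, the measured TCP pose, the force and the opening at its end, in the units of the state.
- readout.get_obs(): the state, without advancing time (a new reading comes with each control period).
- viewer.grab_frame(name): name is "scene" or "top" or "wrist"; returns the picture (420x560x3 uint8, red, green, blue); there is no depth.
- viewer.calibration(name): a dict with "camera_matrix" (3x3 intrinsics, pixels), "rvec" (rotation vector, rad) and "tvec" (3), from world to camera coordinates, as OpenCV has them. Camera axes: x right, y down, z forward; pixel columns grow to the right and rows downward; lengths in m; the calibration is good to about 2 mm. A picture is of the moment at which its call begins: read the wrist's pose just before it. calibration takes no time and is no camera call; for the wrist camera it gives the pose at the moment of the call.
- order.job_done(): hands the job in, once; it reports no verdict.
Trained networks look in the newest picture that a camera, given by its name, has taken for a name from the list of things; names that differ only in an ending like _2 or _b are one class to them, and where a whole thing is asked for, a point or a joint stands for the part that bears it (a point fixed in the world has none). Each returns a list of dicts, best first, with "score" (0 to 1); they miss things now and then, are a little off and sometimes report something else, mostly with a low value. They report only what shows in the picture. A call takes as long as a camera call. They do not tell look-alikes from the thing itself.
- viewer.outline_of(name, camera): "mask" (420x560 bool, what is visible of it) and "rect" ([left, top, right, bottom] in pixels, round what is visible of it).
The state is a dict: "time_s": time; "joint_positions": joint angles; "joint_vel": joint speeds; "joint_torque": joint torques, N m; "tool_pos": TCP position; "tcp_rot": TCP orientation; "contact_force": force on the tool from outside, world axes, zero at the start; "wrist_torque": the same for the moment, N m; "finger_gap": opening from 0.0 (shut) to 1.0 (fully open).
Only numpy, scipy, OpenCV 4.12 (cv2) and the standard library are available. Lean on these libraries where they do the work, as an engineer would, in place of code of your own. Each camera call takes 0.05 s, during which the arm holds its last target.

TASK

Move the four seasonings (pepper mill, squeeze bottle, shaker, jar) from the white carrying tray into the dark steel station rack, one to each place, in reverse order: the one that stood next to the tray's loop handle goes into the rack place farthest from the rack's loop handle, and so on, so that the one farthest from the tray's handle ends up next to the rack's handle. Stand each one upright and flat inside its place without ever tipping any over, and leave the bowl and the tub where they are.

Things in the scene. Friction and masses are not known exactly. Their poses are not given: they have to be found in the camera images.
- tray: white plastic carrying tray, fixed, 72 x 276 mm; the seasonings start in it. One row of four places along its y axis, each 64 mm square inside, centres at x = 0, y = +102, +34, -34, -102 mm; floor 6 mm above the counter, walls and dividers 14 mm high. Origin: centre of its underside, z up. A flat black loop handle (18 mm high) sticks out of its +y end only, to y = 178 mm.
- rack: dark steel station rack, fixed, empty, same size and plan as the tray: places at x = 0, y = +102, +34, -34, -102 mm, floor 6 mm above the counter, walls 14 mm high. Origin: centre of its underside, z up. A flat dark steel loop handle sticks out of its +y end only. Tray and rack both run across the robot's view, +y end to its left; either may be the nearer one.
- mill: wooden pepper mill, upright, loose, 101 mm tall, about 0.18 kg; round: foot 46 mm in diameter up to 18 mm, straight grip part 38 mm in diameter from 30 to 70 mm, head 38 mm wide above it tapering to a small steel ball on top. Origin: centre of its foot, z up.
- bottle: opaque white squeeze bottle (rigid), upright, loose, 93 mm tall, about 0.2 kg; round straight body 44 mm in diameter from 0 to 60 mm, cone nozzle above. Origin: centre of its foot, z up.
- shaker: steel shaker, upright, loose, 75 mm tall, about 0.16 kg; round straight body 46 mm in diameter from 0 to 56 mm, then a 48 mm collar and a low domed top with small holes. Origin: centre of its foot, z up.
- jar: squat glass spice jar with a flat steel lid, upright, loose, 58 mm tall, about 0.22 kg; 48 mm in diameter over its whole height, the lid from 40 to 58 mm. Origin: centre of its foot, z up.
- pad_mill: black rubber pad, round, 60 mm in diameter, 3 mm thick, fixed in the place of the tray where the mill stands at the start (its top is 9 mm above the counter); it stays there and so keeps showing where the mill came from. Origin: centre of its underside.
- pad_bottle: black rubber pad, square, 56 mm, 3 mm thick, fixed in the place of the tray where the bottle stands at the start (its top is 9 mm above the counter); it stays there and so keeps showing where the bottle came from. Origin: centre of its underside.
- pad_shaker: black rubber pad, diamond (a 44 mm square turned by 45 degrees), 3 mm thick, fixed in the place of the tray where the shaker stands at the start (its top is 9 mm above the counter); it stays there and so keeps showing where the shaker came from. Origin: centre of its underside.
- pad_jar: black rubber pad, cross-shaped, 62 mm over its arms, arms 34 mm wide, 3 mm thick, fixed in the place of the tray where the jar stands at the start (its top is 9 mm above the counter); it stays there and so keeps showing where the jar came from. Origin: centre of its underside.
- bowl: bystander: loose steel mixing bowl, 150 mm wide, 60 mm high, on the robot's left. Origin: centre of its underside.
- tub: bystander: loose white plastic food tub with a closed grey lid, 110 x 150 x 60 mm, on the robot's right. Origin: centre of its underside.
Mind the look-alikes: they are no part of the job. What is shaped like the jar but blue or red is not meant.

How it is judged (in metres and radians):
At the end, for the whole second after the job is handed in: Each seasoning stands upright (within 0.1 rad) on the floor of the rack (foot 3 to 10 mm above the counter), within 12 mm of the centre of its place along each rack axis, the place being the one at minus the y that its pad has in the tray; all released and at rest (x of mill in the frame of rack between -0.012 and 0.012 m and z of mill in the frame of rack between 0.003 and 0.01 m and angle between each of mill, bottle, shaker, jar's own z axis and vertical below 0.1 rad and linear speed of each of mill, bottle, shaker, jar below 0.02 m/s and angular speed of each of mill, bottle, shaker, jar below 0.2 rad/s and (y of pad_mill in the frame of tray below 0.082 m or y of pad_mill in the frame of tray above 0.122 m or y of mill in the frame of rack between -0.114 and -0.09 m) and (y of pad_mill in the frame of tray below 0.014 m or y of pad_mill in the frame of tray above 0.054 m or y of mill in the frame of rack between -0.046 and -0.022 m) and (y of pad_mill in the frame of tray below -0.054 m or y of pad_mill in the frame of tray above -0.014 m or y of mill in the frame of rack between 0.022 and 0.046 m) and (y of pad_mill in the frame of tray below -0.122 m or y of pad_mill in the frame of tray above -0.082 m or y of mill in the frame of rack between 0.09 and 0.114 m) and x of bottle in the frame of rack between -0.012 and 0.012 m and z of bottle in the frame of rack between 0.003 and 0.01 m and (y of pad_bottle in the frame of tray below 0.082 m or y of pad_bottle in the frame of tray above 0.122 m or y of bottle in the frame of rack between -0.114 and -0.09 m) and (y of pad_bottle in the frame of tray below 0.014 m or y of pad_bottle in the frame of tray above 0.054 m or y of bottle in the frame of rack between -0.046 and -0.022 m) and (y of pad_bottle in the frame of tray below -0.054 m or y of pad_bottle in the frame of tray above -0.014 m or y of bottle in the frame of rack between 0.022 and 0.046 m) and (y of pad_bottle in the frame of tray below -0.122 m or y of pad_bottle in the frame of tray above -0.082 m or y of bottle in the frame of rack between 0.09 and 0.114 m) and x of shaker in the frame of rack between -0.012 and 0.012 m and z of shaker in the frame of rack between 0.003 and 0.01 m and (y of pad_shaker in the frame of tray below 0.082 m or y of pad_shaker in the frame of tray above 0.122 m or y of shaker in the frame of rack between -0.114 and -0.09 m) and (y of pad_shaker in the frame of tray below 0.014 m or y of pad_shaker in the frame of tray above 0.054 m or y of shaker in the frame of rack between -0.046 and -0.022 m) and (y of pad_shaker in the frame of tray below -0.054 m or y of pad_shaker in the frame of tray above -0.014 m or y of shaker in the frame of rack between 0.022 and 0.046 m) and (y of pad_shaker in the frame of tray below -0.122 m or y of pad_shaker in the frame of tray above -0.082 m or y of shaker in the frame of rack between 0.09 and 0.114 m) and x of jar in the frame of rack between -0.012 and 0.012 m and z of jar in the frame of rack between 0.003 and 0.01 m and (y of pad_jar in the frame of tray below 0.082 m or y of pad_jar in the frame of tray above 0.122 m or y of jar in the frame of rack between -0.114 and -0.09 m) and (y of pad_jar in the frame of tray below 0.014 m or y of pad_jar in the frame of tray above 0.054 m or y of jar in the frame of rack between -0.046 and -0.022 m) and (y of pad_jar in the frame of tray below -0.054 m or y of pad_jar in the frame of tray above -0.014 m or y of jar in the frame of rack between 0.022 and 0.046 m) and (y of pad_jar in the frame of tray below -0.122 m or y of pad_jar in the frame of tray above -0.082 m or y of jar in the frame of rack between 0.09 and 0.114 m)); the robot touches nothing.
It fails at once if a seasoning is tipped over (leans more than 0.6 rad) (angle between any of mill, bottle, shaker, jar's own z axis and vertical above 0.6 rad).
It fails at once if the bowl or the tub is moved by more than 30 mm (distance of any of bowl, tub from where it was at the start of the episode above 0.03 m).
It also fails if it takes over 106 s, if anything falls off the work surface, if the arm or the gripper's body presses on something with over 40 N, if the wrist force passes 120 N, or if a joint passes its speed limit or range.

## Working session

There is one attempt and no reset: what is moved stays moved. The work goes in short steps, Python scripts to look and compute and a tool call to move; the robot and the scene stay as the last step left them, time stands still between calls to the robot, and variables do not carry over. Pictures are saved under pics/ and viewed, and the job is handed in when it is done.

Besides the shell and the picture viewer there is one more tool, called after ">>>" by a JSON object that holds its "fn" and its "kwargs", one argument or row to a line. carry_out: Moves the arm, as the interface text tells. Its arguments: {"type":"object","properties":{"steps":{"type":"array"},"jaw":{"type":"number"},"newtons":{"type":"number"}},"required":["steps"]}

```bash
mkdir -p pics; ls; python3 - <<'E'
from station import readout, viewer
import cv2
print(readout.get_obs())
for n in ("scene","top","wrist"):
    im=viewer.grab_frame(n); cv2.imwrite(f"pics/{n}0.png",im[...,::-1])
    c=viewer.calibration(n); print(n,c)
E
```

```text
pics
{'time_s': 0.0, 'joint_positions': array([ 9.03880341e+01,  1.46524538e+01,  6.13183389e+00, -2.82720375e-02,
       -8.15849868e+01, -1.63061167e+01]), 'joint_vel': array([-0.15437303,  0.02767042,  0.08146418, -0.01171325,  0.06421464,
       -0.08926457]), 'joint_torque': array([ 1.09600347e-03, -3.86633456e+01,  2.37942141e+01,  5.36489233e+00,
       -6.10713847e-03, -1.92934129e-05]), 'tool_pos': array([0.15064784, 0.52844365, 0.23040644]), 'tcp_rot': array([[-4.75633865e-04, -2.74332152e-01, -9.61634881e-01],
       [-1.84642936e-03, -9.61633110e-01,  2.74332560e-01],
       [-9.99998182e-01,  1.90607273e-03, -4.91496672e-05]]), 'contact_force': array([ 0.6579262 , -0.06738593,  0.36188426]), 'wrist_torque': array([-0.01595745,  0.000166  ,  0.0040978 ]), 'finger_gap': 1.000365063580218}
scene {'camera_matrix': array([[391.11739137,   0.        , 283.49156734],
       [  0.        , 391.11739137, 211.66098273],
       [  0.        ,   0.        ,   1.        ]]), 'rvec': array([ 1.37230369,  2.29034318, -0.85481964]), 'tvec': array([ 0.24052906, -0.3430659 ,  1.53380338])}
top {'camera_matrix': array([[522.57806232,   0.        , 271.42209026],
       [  0.        , 522.57806232, 215.60918857],
       [  0.        ,   0.        ,   1.        ]]), 'rvec': array([ 2.18641209, -2.15328228,  0.11419897]), 'tvec': array([-0.0056811 ,  0.51058305,  1.27644943])}
wrist {'camera_matrix': array([[347.51522974,   0.        , 281.0830662 ],
       [  0.        , 347.51522974, 210.03896954],
       [  0.        ,   0.        ,   1.        ]]), 'rvec': array([-1.76991078,  2.34584643,  0.35334923]), 'tvec': array([ 0.5503335 , -0.03930394,  0.38041087])}
```

View pics/scene0.png

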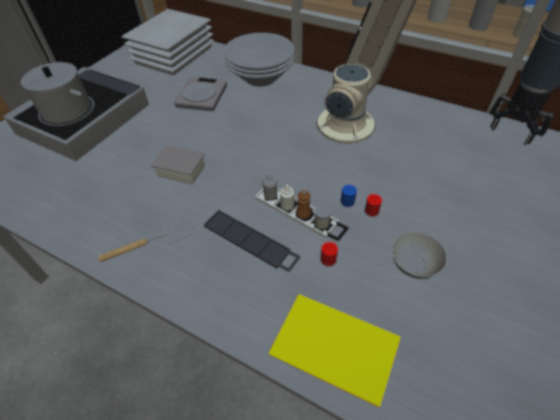

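View pics/top0.png

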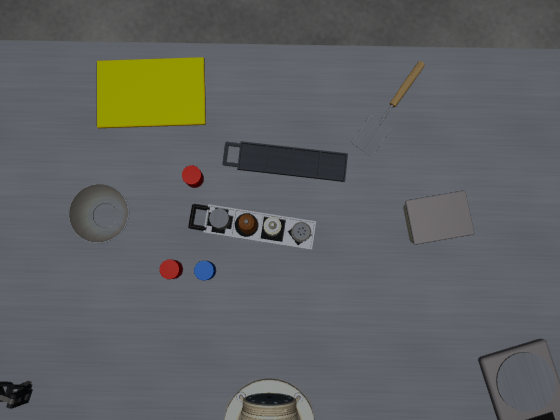

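View pics/wrist0.png

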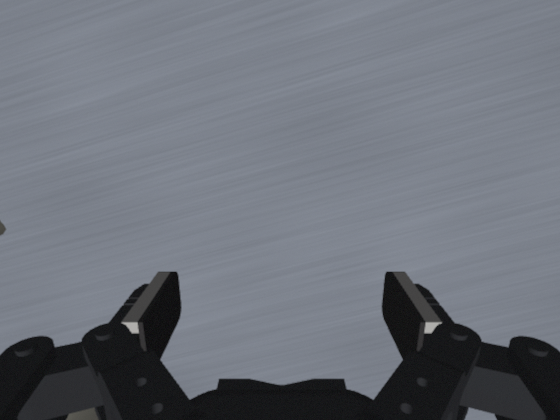

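The tray is the nearer one, with its handle at left (194,217). In the top image the order from the handle is jar (219,218), mill (247,224), bottle (272,227), shaker (300,232). The rack is at (292,161) with its handle at (232,154). I'll measure next.

```bash
cat > h.py <<'E'
import numpy as np, cv2
from station import readout, viewer
def cal(n):
    c=viewer.calibration(n); R=cv2.Rodrigues(np.array(c["rvec"]))[0]
    return np.array(c["camera_matrix"]),R,np.array(c["tvec"]).ravel()
def back(n,uv,z,c=None):
    K,R,t=c or cal(n); uv=np.atleast_2d(uv).astype(float)
    d=(np.linalg.inv(K)@np.c_[uv,np.ones(len(uv))].T); d=(R.T@d).T; o=-R.T@t
    s=(z-o[2])/d[:,2]; return o+s[:,None]*d
def proj(n,P,c=None):
    K,R,t=c or cal(n); p=(K@(R@np.atleast_2d(P).T+t[:,None])).T; return p[:,:2]/p[:,2:]
def plan(cx,cy,a):
    r=np.radians(a); return lambda x,y,z: np.array([cx+x*np.cos(r)-y*np.sin(r), cy+x*np.sin(r)+y*np.cos(r), z])
E
python3 - <<'E'
from h import *
im=viewer.grab_frame("top")
ov=im[...,::-1].copy()
for n in ["tray","rack","jar","mill","bottle","shaker","pad_jar","pad_mill","pad_bottle","pad_shaker","bowl","tub"]:
    for d in viewer.outline_of(n,"top")[:4]:
        m=d["mask"].astype(np.uint8); ys,xs=np.nonzero(m)
        if len(xs)==0: continue
        r=cv2.minAreaRect(np.c_[xs,ys].astype(np.float32))
        z={"tray":.02,"rack":.02}.get(n,.04)
        print(n,round(d["score"],2),d["rect"],np.round(r[0],1),np.round(r[1],1),round(r[2],1),back("top",[r[0]],z).round(3))
cv2.imwrite("pics/topc.png",cv2.resize(ov[120:290,150:370],None,fx=3.5,fy=3.5,interpolation=cv2.INTER_CUBIC))
E
```

```text
tray 0.82 [187.5, 208.1, 315.1, 252.4] [251.4 225.4] [125.6  29.9] 9.2 [[0.486 0.052 0.02 ]]
rack 0.81 [224.1, 142.8, 347.6, 182.1] [285.2 160.4] [124.   30.5] 6.3 [[ 0.652 -0.031  0.02 ]]
jar 0.95 [156.3, 258.5, 182.7, 278.4] [171. 269.] [18. 22.] 90.0 [[0.375 0.245 0.04 ]]
jar 0.77 [212.4, 208.3, 233.1, 229.7] [219.5 218.5] [21.2 18.4] 45.0 [[0.5  0.13 0.04]]
jar 0.68 [180.2, 167.1, 207.7, 185.8] [192.5 176. ] [21.9 19.1] 45.0 [[0.605 0.2   0.04 ]]
jar 0.66 [192.9, 260.7, 212.4, 280.4] [204. 270.] [18. 22.] 90.0 [[0.373 0.165 0.04 ]]
mill 0.53 [238.9, 215.9, 255.7, 235.8] [248.  223.5] [19. 18.] 90.0 [[0.489 0.06  0.04 ]]
bottle 0.55 [263.4, 218.2, 280.3, 235.6] [272.5 226. ] [18. 17.] 90.0 [[ 0.484 -0.001  0.04 ]]
shaker 0.77 [292.6, 222.2, 311.3, 242.6] [300.5 231.5] [19. 19.] 90.0 [[ 0.471 -0.07   0.04 ]]
pad_mill 0.5 [237.2, 215.3, 255.5, 234.9] [243.2 227.5] [22.9 13.8] 39.1 [[0.479 0.071 0.04 ]]
pad_bottle 0.6 [260.6, 217.6, 288.1, 240.2] [272.6 229. ] [21.8 20.8] 8.1 [[ 0.476 -0.001  0.04 ]]
pad_bottle 0.51 [291.0, 222.0, 311.2, 242.8] [300.8 231.8] [19.1 19.8] 45.0 [[ 0.47  -0.071  0.04 ]]
bowl 0.79 [68.3, 181.9, 130.4, 243.4] [ 98.  212.5] [61. 60.] 90.0 [[0.51 0.43 0.04]]
tub 0.83 [402.3, 191.7, 471.3, 243.6] [437.8 217.2] [45.5 65. ] 79.5 [[ 0.511 -0.408  0.04 ]]
```

View pics/topc.png

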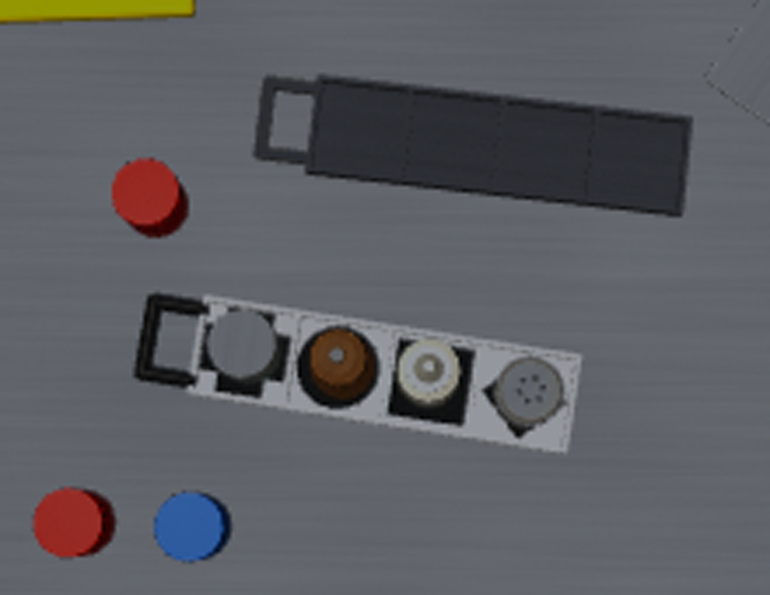

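The three cylinders at (171,269), (192,176) and (204,270) are red, red and blue, so they are the look-alikes. The grey-lidded jar at (219,218) stands on the cross pad, so it is the one meant. The other pads match too: round under the mill, square under the bottle, diamond under the shaker. Next I'll fit the poses.

```bash
python3 - <<'E'
from h import *
def fit(px,z):
    uv=(np.array(px)+.5)/3.5-.5+[150,120]
    W=back("top",uv,z)[:,:2]
    L=np.array([[.036,.138],[.036,-.138],[-.036,-.138],[-.036,.138]])
    mu=W.mean(0); A=(L).T@(W-mu); a=np.arctan2(A[0,1]-A[1,0],A[0,0]+A[1,1])
    R=np.array([[np.cos(a),-np.sin(a)],[np.sin(a),np.cos(a)]])
    print("centre",mu.round(4),"ang",np.degrees(a).round(2),"res mm",((W-mu-L@R.T)*1e3).round(1).tolist())
    return mu,np.degrees(a)
rk=fit([(318,76),(691,117),(682,216),(306,173)],.014)
tr=fit([(205,295),(581,354),(568,453),(190,392)],.014)
for n,(mu,a) in (("tray",tr),("rack",rk)):
    f=plan(*mu,a)
    for y in (.102,.034,-.034,-.102): print(n,y,f(0,y,0).round(4)[:2], np.hypot(*f(0,y,0)[:2]).round(3))
# tops
for nm,px,z in (("jar",(244,343),.067),("mill ball",(337,354),.108),("bottle tip",(429,367),.1),("shaker",(531,389),.084)):
    print(nm,back("top",[(np.array(px)+.5)/3.5-.5+[150,120]],z).round(4))
E
```

```text
centre [ 0.6519 -0.0488] ang -5.59 res mm [[0.1, -1.2], [0.8, 1.3], [-0.6, 0.8], [-0.2, -1.0]]
centre [0.4844 0.0307] ang -8.12 res mm [[-0.5, -0.4], [-0.1, 1.7], [0.0, 0.4], [0.6, -1.7]]
tray 0.102 [0.4988 0.1317] 0.516
tray 0.034 [0.4892 0.0644] 0.493
tray -0.034 [ 0.4796 -0.003 ] 0.48
tray -0.102 [ 0.47   -0.0703] 0.475
rack 0.102 [0.6618 0.0527] 0.664
rack 0.034 [ 0.6552 -0.0149] 0.655
rack -0.034 [ 0.6486 -0.0826] 0.654
rack -0.102 [ 0.642  -0.1503] 0.659
jar [[0.4995 0.1277 0.067 ]]
mill ball [[0.4891 0.0615 0.108 ]]
bottle tip [[4.821e-01 1.000e-04 1.000e-01]]
shaker [[ 0.4695 -0.0694  0.084 ]]
```

>>> {"fn": "carry_out", "kwargs": {
  "steps": [
    [1.1,-1.5,0.4,-1.1],
    [2.2,-3.1,0.6,-2.2],
    [3.4,-4.6,0.8,-3.3],
    [4.5,-6.2,0.8,-4.4],
    [5.6,-7.7,0.8,-5.5],
    [6.8,-9.3,0.8,-6.6],
    [7.9,-10.8,0.8,-7.7],
    [9,-12.4,0.8,-8.8],
    [10.1,-13.9,0.8,-9.9],
    [11.3,-15.5,0.8,-11],
    [12.4,-17,0.8,-12.1],
    [13.1,-18,0.8,-13]
  ],
  "jaw": 85,
  "newtons": 40
}}

```text
time_s: 1.8
tool_pos: [0.4451, 0.124, 0.2517]
tcp_rot: [[0.001, -0.997, 0.074], [0.001, 0.074, 0.997], [-1.0, -0.001, 0.001]]
contact_force: [1.2, 1.2, -0.1]
finger_gap: 0.993
```

>>> {"fn": "carry_out", "kwargs": {
  "steps": [
    [0.2,-0.2,0,-0.3],
    [0.4,-0.5,0,-0.6],
    [0.4,-0.5,0,-0.6],
    [0.4,-0.5,0,-0.6]
  ]
}}

```text
time_s: 2.13
tool_pos: [0.4548, 0.1119, 0.2516]
tcp_rot: [[0.001, -0.991, 0.135], [0.001, 0.135, 0.991], [-1.0, -0.001, 0.001]]
contact_force: [-0.6, 0.6, 0.5]
finger_gap: 0.993
```

```bash
cat >> h.py <<'E'
def state():
    o=readout.get_obs(); y=o["tcp_rot"][:,1]
    yaw=(np.degrees(np.arctan2(y[1],y[0]))+90)%180-90
    print("t",round(o["time_s"],2),"tcp",np.round(o["tool_pos"],4),"jaw yaw",round(yaw,2),"F",np.round(o["contact_force"],1),"gap mm",round(o["finger_gap"]*85.4,1),"j6",round(o["joint_positions"][5],1))
    return o,yaw
T={"mill":[.4891,.0625],"bottle":[.481,-.002],"shaker":[.4698,-.070],"jar":[.499,.1295]}
P={"shaker":[.6618,.0527],"bottle":[.6552,-.0149],"mill":[.6486,-.0826],"jar":[.642,-.1503]}
def go(xy,ang):
    o,yaw=state(); p=o["tool_pos"]
    print("units dx,dy",((np.array(xy)-p[:2])/.025).round(2),"turn",round((ang-yaw)/6,2),"z now",round(p[2],4))
E
python3 - <<'E'
from h import *
go(T["mill"],-8.1)
c=cal("wrist"); im=viewer.grab_frame("wrist"); ov=im[...,::-1].copy()
for (mu,a,col) in (((.4844,.0307),-8.12,(0,255,0)),((.6519,-.0488),-5.59,(0,255,255))):
    f=plan(*mu,a)
    P=proj("wrist",[f(x,y,.014) for x,y in ((.036,.138),(.036,-.138),(-.036,-.138),(-.036,.138))],c)
    if abs(P).max()<3000: cv2.polylines(ov,[P.round().astype(int)],True,col,1)
cv2.imwrite("pics/w1.png",ov)
E
```

```text
t 2.13 tcp [0.4548 0.1119 0.2516] jaw yaw -7.78 F [-0.6  0.6  0.5] gap mm 84.8 j6 -40.8
units dx,dy [ 1.37 -1.98] turn -0.05 z now 0.2516
```

View pics/w1.png

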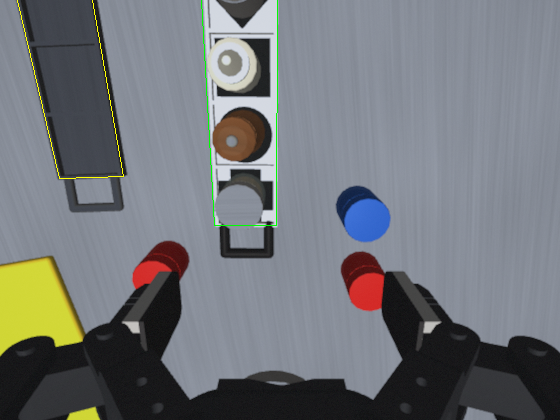

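The wrist picture shows the fitted tray and rack outlines lying on the real edges within about a pixel. The mill's ball is at (232,142), the bottle tip at (226,60) and the jar lid at (239,204). I'll turn these into positions.

```bash
python3 - <<'E'
from h import *
for n,p,z in (("mill",(232,142),.108),("bottle",(226,60),.100),("jar",(239.5,204),.067)): print(n,back("wrist",[p],z).round(4))
E
```

```text
mill [[0.4882 0.0639 0.108 ]]
bottle [[0.4829 0.0015 0.1   ]]
jar [[0.4977 0.1278 0.067 ]]
```

>>> {"fn": "carry_out", "kwargs": {
  "steps": [
    [0.7,-1,-0.8,-0.05],
    [1.37,-2,-1.6,-0.05],
    [1.37,-2,-2,-0.05],
    [1.37,-2,-2,-0.05],
    [1.37,-2,-2,-0.05]
  ]
}}

```text
time_s: 2.6
tool_pos: [0.4884, 0.0632, 0.2018]
tcp_rot: [[0.0, -0.99, 0.138], [0.0, 0.138, 0.99], [-1.0, -0.0, 0.001]]
contact_force: [-0.3, 0.0, 0.0]
finger_gap: 0.998
```

```bash
python3 - <<'E'
from h import *
go(T["mill"],-8.1)
cv2.imwrite("pics/w2.png",viewer.grab_frame("wrist")[...,::-1])
E
```

```text
t 2.6 tcp [0.4884 0.0632 0.2018] jaw yaw -7.92 F [-0.3  0.   0. ] gap mm 85.2 j6 -33.5
units dx,dy [ 0.03 -0.03] turn -0.03 z now 0.2018
```

View pics/w2.png

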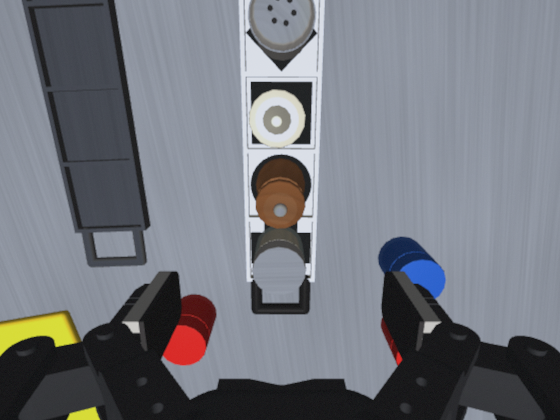

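>>> {"fn": "carry_out", "kwargs": {
  "steps": [
    [0,0,-1,0],
    [0,0,-2,0],
    [0,0,-3,0],
    [0,0,-4,0],
    [0,0,-5,0],
    [0,0,-5.7,0],
    [0,0,-6.1,0],
    [0,0,-6.3,0],
    [0,0,-6.38,0],
    [0,0,-6.38,0]
  ],
  "jaw": 60
}}

```text
time_s: 3.48
tool_pos: [0.4894, 0.0643, 0.044]
tcp_rot: [[0.004, -0.991, 0.136], [0.002, 0.136, 0.991], [-1.0, -0.003, 0.002]]
contact_force: [0.6, -0.6, -0.1]
finger_gap: 0.704
```

```bash
python3 - <<'E'
from h import *
state()
cv2.imwrite("pics/w3.png",viewer.grab_frame("wrist")[...,::-1])
E
```

```text
t 3.48 tcp [0.4894 0.0643 0.044 ] jaw yaw -7.82 F [ 0.6 -0.6 -0.1] gap mm 60.1 j6 -33.5
```

View pics/w3.png

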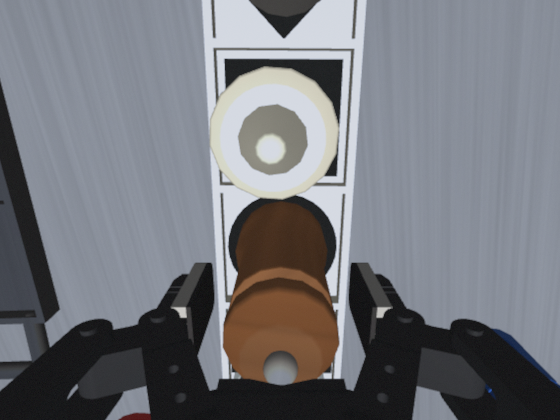

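The fingers straddle the mill evenly, so I'll close on it and lift a little.

>>> {"fn": "carry_out", "kwargs": {
  "steps": [
    [0,0,0,0],
    [0,0,0,0],
    [0,0,0,0],
    [0,0,0,0],
    [0,0,0,0],
    [0,0,0,0]
  ],
  "jaw": 20,
  "newtons": 40
}}

```text
time_s: 4.03
tool_pos: [0.4906, 0.0647, 0.0456]
tcp_rot: [[0.007, -0.991, 0.136], [0.003, 0.136, 0.991], [-1.0, -0.006, 0.004]]
contact_force: [-1.4, 1.5, 6.8]
finger_gap: 0.429
```

>>> {"fn": "carry_out", "kwargs": {
  "steps": [
    [0,0,0.3,0],
    [0,0,0.8,0],
    [0,0,1.5,0],
    [0,0,2.3,0],
    [0,0,3.2,0],
    [0,0,4.1,0],
    [0,0,4.8,0],
    [0,0,5.2,0],
    [0,0,5.4,0],
    [0,0,5.4,0]
  ]
}}

```text
time_s: 4.87
tool_pos: [0.4908, 0.0648, 0.1813]
tcp_rot: [[0.008, -0.991, 0.136], [0.003, 0.136, 0.991], [-1.0, -0.007, 0.004]]
contact_force: [0.7, 0.1, -1.9]
finger_gap: 0.431
```

```bash
python3 - <<'E'
from h import *
go(P["mill"],-5.6)
cv2.imwrite("pics/w4.png",viewer.grab_frame("wrist")[...,::-1])
E
```

```text
t 4.87 tcp [0.4908 0.0648 0.1813] jaw yaw -7.82 F [ 0.7  0.1 -1.9] gap mm 36.8 j6 -33.5
units dx,dy [ 6.31 -5.9 ] turn 0.37 z now 0.1813
```

View pics/w4.png

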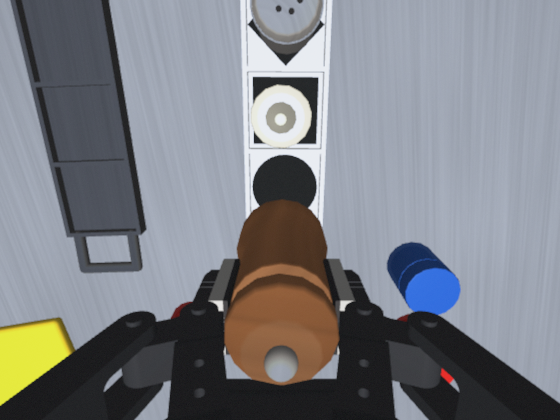

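>>> {"fn": "carry_out", "kwargs": {
  "steps": [
    [0.5,-0.5,0,0],
    [1.3,-1.2,0,0.1],
    [2.3,-2.1,0,0.2],
    [3.3,-3.1,0,0.3],
    [4.3,-4,0,0.37],
    [5.2,-4.9,0,0.37],
    [5.9,-5.5,0,0.37],
    [6.2,-5.8,0,0.37],
    [6.3,-5.9,0,0.37],
    [6.3,-5.9,0,0.37],
    [6.3,-5.9,0,0.37]
  ]
}}

```text
time_s: 5.83
tool_pos: [0.647, -0.0824, 0.179]
tcp_rot: [[0.004, -0.995, 0.098], [0.003, 0.098, 0.995], [-1.0, -0.003, 0.004]]
contact_force: [0.2, 1.1, -1.9]
finger_gap: 0.432
```

```bash
python3 - <<'E'
from h import *
go(P["mill"],-5.6)
cv2.imwrite("pics/w5.png",viewer.grab_frame("wrist")[...,::-1])
E
```

```text
t 5.83 tcp [ 0.647  -0.0824  0.179 ] jaw yaw -5.61 F [ 0.2  1.1 -1.9] gap mm 36.9 j6 -11.9
units dx,dy [ 0.06 -0.01] turn 0.0 z now 0.179
```

View pics/w5.png

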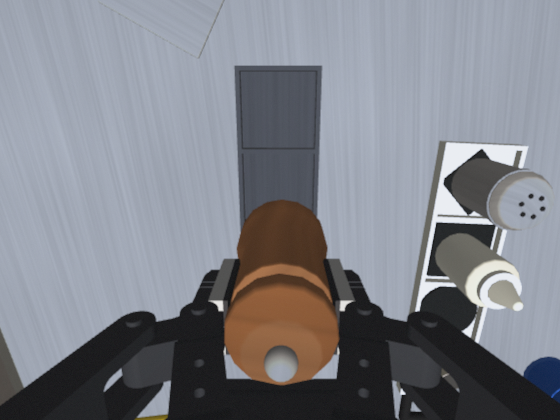

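```bash
python3 - <<'E'
from h import *
f=plan(.6519,-.0488,-5.59)
print(back("wrist",[(278.5,149),(278,67),(236,67),(321,67)],.014).round(4)); print(f(0,-.068,0).round(4),f(0,-.138,0).round(4),f(.036,-.138,0).round(4),f(-.036,-.138,0).round(4))
E
```

```text
[[ 0.6463 -0.1167  0.014 ]
 [ 0.6401 -0.1836  0.014 ]
 [ 0.6746 -0.187   0.014 ]
 [ 0.6048 -0.1801  0.014 ]]
[ 0.6453 -0.1165  0.    ] [ 0.6385 -0.1861  0.    ] [ 0.6743 -0.1897  0.    ] [ 0.6026 -0.1826  0.    ]
```

>>> {"fn": "carry_out", "kwargs": {
  "steps": [
    [0.06,0,-0.5,0],
    [0.06,0,-1.3,0],
    [0.06,0,-2.2,0],
    [0.06,0,-3.1,0],
    [0.06,0,-4,0],
    [0.06,0,-4.6,0],
    [0.06,0,-4.9,0],
    [0.06,0,-5.1,0],
    [0.06,0,-5.2,0],
    [0.06,0,-5.25,0],
    [0.06,0,-5.25,0]
  ]
}}

```text
time_s: 6.8
tool_pos: [0.6491, -0.0819, 0.0493]
tcp_rot: [[0.006, -0.995, 0.097], [0.003, 0.097, 0.995], [-1.0, -0.006, 0.004]]
contact_force: [-0.4, -0.4, -1.7]
finger_gap: 0.429
```

>>> {"fn": "carry_out", "kwargs": {
  "steps": [
    [0,0,-0.1,0],
    [0,0,-0.18,0],
    [0,0,-0.24,0],
    [0,0,-0.28,0],
    [0,0,-0.28,0]
  ]
}}

```text
time_s: 7.22
tool_pos: [0.6492, -0.082, 0.0427]
tcp_rot: [[0.006, -0.995, 0.097], [0.003, 0.097, 0.995], [-1.0, -0.006, 0.004]]
contact_force: [-0.6, 1.5, 1.4]
finger_gap: 0.433
```

Force went from −1.7 to +1.4 N, so the foot has just touched down. I'll open gently and rise.

>>> {"fn": "carry_out", "kwargs": {
  "steps": [
    [0,0,0,0],
    [0,0,0,0],
    [0,0,0,0],
    [0,0,0,0],
    [0,0,0.3,0],
    [0,0,1,0],
    [0,0,2,0],
    [0,0,3,0],
    [0,0,4,0],
    [0,0,5,0],
    [0,0,5.5,0],
    [0,0,5.5,0]
  ],
  "jaw": 70
}}

```text
time_s: 8.22
tool_pos: [0.6511, -0.0823, 0.1853]
tcp_rot: [[0.014, -0.995, 0.096], [0.003, 0.097, 0.995], [-1.0, -0.014, 0.004]]
contact_force: [0.3, -0.5, 0.4]
finger_gap: 0.821
```

```bash
python3 - <<'E'
from h import *
go([.483,.001],-8.1)
cv2.imwrite("pics/w6.png",viewer.grab_frame("wrist")[...,::-1])
E
```

```text
t 8.22 tcp [ 0.6511 -0.0823  0.1853] jaw yaw -5.54 F [ 0.3 -0.5  0.4] gap mm 70.1 j6 -11.9
units dx,dy [-6.72  3.33] turn -0.43 z now 0.1853
```

View pics/w6.png

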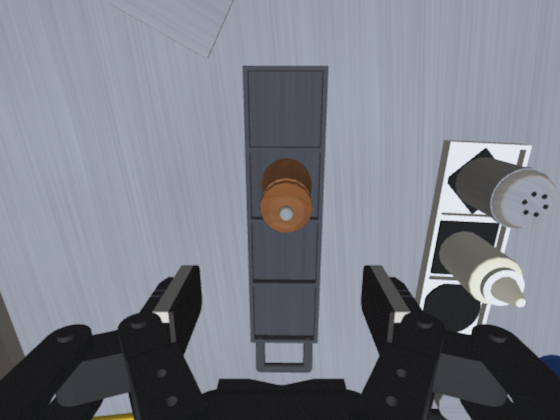

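The mill is upright in its place, with the ball at (286,214). Next is the bottle.

>>> {"fn": "carry_out", "kwargs": {
  "steps": [
    [-0.7,0.35,0,0],
    [-1.8,0.9,0,-0.1],
    [-3,1.5,0,-0.2],
    [-4.2,2.1,0,-0.3],
    [-5.3,2.6,0,-0.43],
    [-6.1,3,0,-0.43],
    [-6.6,3.3,0,-0.43],
    [-6.74,3.33,0,-0.43],
    [-6.74,3.33,0,-0.43],
    [-6.74,3.33,0,-0.43]
  ],
  "jaw": 70
}}

```text
time_s: 9.1
tool_pos: [0.4819, 0.0011, 0.1826]
tcp_rot: [[0.011, -0.99, 0.141], [0.003, 0.141, 0.99], [-1.0, -0.01, 0.004]]
contact_force: [0.3, 0.3, 0.3]
finger_gap: 0.819
```

```bash
python3 - <<'E'
from h import *
go([.4825,.001],-8.1); print(readout.get_obs()["tcp_rot"][:,0])
cv2.imwrite("pics/w7.png",viewer.grab_frame("wrist")[...,::-1])
E
```

```text
t 9.1 tcp [0.4819 0.0011 0.1826] jaw yaw -8.12 F [0.3 0.3 0.3] gap mm 69.9 j6 -27.0
units dx,dy [ 0.02 -0.  ] turn 0.0 z now 0.1826
[ 0.01085892  0.00271098 -0.99993737]
```

View pics/w7.png

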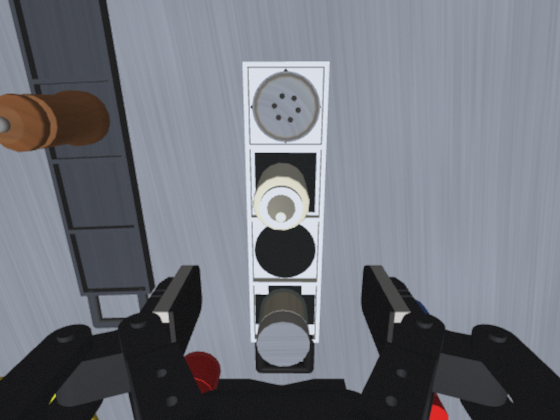

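```bash
python3 - <<'E'
from h import *
for n,p,z in (("bottle",(280.5,216),.101),("shaker",(286,106.5),.082),("jar",(283.5,344),.067),("jar pad?",(285,249),.009)): print(n,back("wrist",[p],z).round(4))
E
```

```text
bottle [[0.483  0.0007 0.101 ]]
shaker [[ 0.4695 -0.0693  0.082 ]]
jar [[0.4994 0.1305 0.067 ]]
jar pad? [[0.4888 0.0654 0.009 ]]
```

>>> {"fn": "carry_out", "kwargs": {
  "steps": [
    [0,0,-1,0],
    [0,0,-2,0],
    [0,0,-3,0],
    [0,0,-4,0],
    [0,0,-4.8,0],
    [0,0,-5.4,0],
    [0,0,-5.75,0],
    [0,0,-5.9,0],
    [0,0,-5.9,0],
    [0,0,-5.9,0]
  ],
  "jaw": 65
}}

```text
time_s: 9.98
tool_pos: [0.4829, 0.0009, 0.0355]
tcp_rot: [[0.012, -0.99, 0.142], [0.003, 0.142, 0.99], [-1.0, -0.011, 0.004]]
contact_force: [0.6, 0.3, -0.7]
finger_gap: 0.763
```

```bash
python3 - <<'E'
from h import *
state()
cv2.imwrite("pics/w8.png",viewer.grab_frame("wrist")[...,::-1])
E
```

```text
t 9.98 tcp [0.4829 0.0009 0.0355] jaw yaw -8.15 F [ 0.6  0.3 -0.7] gap mm 65.1 j6 -27.0
```

View pics/w8.png

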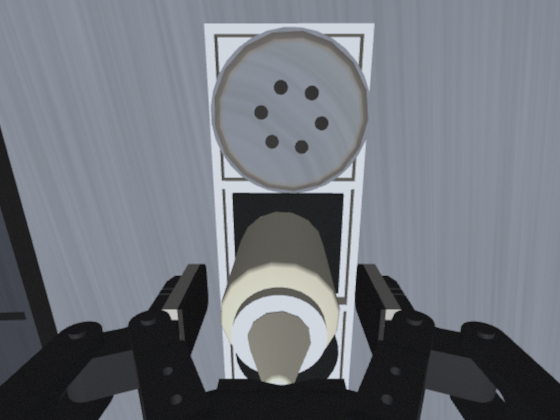

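>>> {"fn": "carry_out", "kwargs": {
  "steps": [
    [0,0,0,0],
    [0,0,0,0],
    [0,0,0,0],
    [0,0,0,0],
    [0,0,0,0],
    [0,0,0,0]
  ],
  "jaw": 25,
  "newtons": 40
}}

```text
time_s: 10.53
tool_pos: [0.4839, 0.0012, 0.0371]
tcp_rot: [[0.015, -0.99, 0.141], [0.003, 0.141, 0.99], [-1.0, -0.014, 0.005]]
contact_force: [-0.9, 0.3, 5.4]
finger_gap: 0.501
```

>>> {"fn": "carry_out", "kwargs": {
  "steps": [
    [0,0,0.3,0],
    [0,0,0.8,0],
    [0,0,1.5,0],
    [0,0,2.3,0],
    [0,0,3.2,0],
    [0,0,4.1,0],
    [0,0,4.8,0],
    [0,0,5.2,0],
    [0,0,5.4,0],
    [0,0,5.4,0]
  ]
}}

```text
time_s: 11.37
tool_pos: [0.4842, 0.0013, 0.1733]
tcp_rot: [[0.017, -0.99, 0.141], [0.004, 0.141, 0.99], [-1.0, -0.016, 0.006]]
contact_force: [0.0, -0.1, -3.4]
finger_gap: 0.501
```

```bash
python3 - <<'E'
from h import *
go([.656,-.0145],-5.6)
cv2.imwrite("pics/w9.png",viewer.grab_frame("wrist")[...,::-1])
E
```

```text
t 11.37 tcp [0.4842 0.0013 0.1733] jaw yaw -8.12 F [ 0.  -0.1 -3.4] gap mm 42.8 j6 -27.0
units dx,dy [ 6.87 -0.63] turn 0.42 z now 0.1733
```

View pics/w9.png

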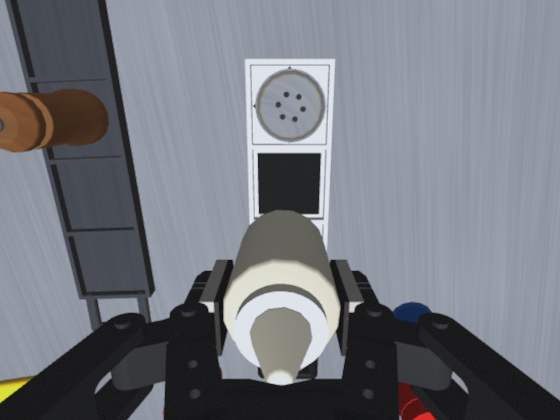

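>>> {"fn": "carry_out", "kwargs": {
  "steps": [
    [0.6,-0.05,0,0],
    [1.6,-0.15,0,0.1],
    [2.8,-0.25,0,0.2],
    [4,-0.35,0,0.3],
    [5.1,-0.45,0,0.42],
    [6,-0.55,0,0.42],
    [6.6,-0.6,0,0.42],
    [6.87,-0.63,0,0.42],
    [6.87,-0.63,0,0.42],
    [6.87,-0.63,0,0.42]
  ]
}}

```text
time_s: 12.25
tool_pos: [0.6546, -0.0144, 0.1709]
tcp_rot: [[0.012, -0.995, 0.098], [0.004, 0.098, 0.995], [-1.0, -0.012, 0.005]]
contact_force: [-0.4, -0.1, -2.2]
finger_gap: 0.502
```

```bash
python3 - <<'E'
from h import *
go([.656,-.0145],-5.6)
cv2.imwrite("pics/w10.png",viewer.grab_frame("wrist")[...,::-1])
E
```

```text
t 12.25 tcp [ 0.6546 -0.0144  0.1709] jaw yaw -5.62 F [-0.4 -0.1 -2.2] gap mm 42.9 j6 -17.9
units dx,dy [ 0.06 -0.  ] turn 0.0 z now 0.1709
```

View pics/w10.png

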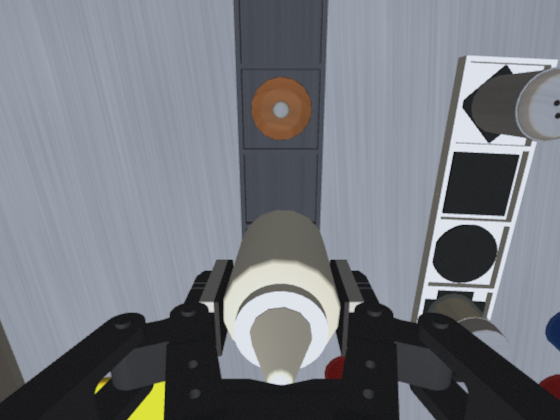

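>>> {"fn": "carry_out", "kwargs": {
  "steps": [
    [0.04,0,-0.5,0],
    [0.04,0,-1.3,0],
    [0.04,0,-2.2,0],
    [0.04,0,-3.1,0],
    [0.04,0,-4,0],
    [0.04,0,-4.6,0],
    [0.04,0,-5,0],
    [0.04,0,-5.2,0],
    [0.04,0,-5.28,0],
    [0.04,0,-5.28,0],
    [0.04,0,-5.28,0]
  ]
}}

```text
time_s: 13.22
tool_pos: [0.6562, -0.0142, 0.0409]
tcp_rot: [[0.015, -0.995, 0.097], [0.005, 0.097, 0.995], [-1.0, -0.015, 0.006]]
contact_force: [0.1, -0.4, -2.5]
finger_gap: 0.505
```

>>> {"fn": "carry_out", "kwargs": {
  "steps": [
    [0,0,-0.1,0],
    [0,0,-0.18,0],
    [0,0,-0.24,0],
    [0,0,-0.27,0],
    [0,0,-0.27,0]
  ]
}}

```text
time_s: 13.63
tool_pos: [0.6562, -0.0142, 0.0343]
tcp_rot: [[0.015, -0.995, 0.097], [0.004, 0.097, 0.995], [-1.0, -0.015, 0.006]]
contact_force: [-0.8, 0.4, -1.5]
finger_gap: 0.506
```

>>> {"fn": "carry_out", "kwargs": {
  "steps": [
    [0,0,-0.02,0],
    [0,0,-0.02,0],
    [0,0,-0.02,0],
    [0,0,-0.02,0],
    [0,0,0.3,0],
    [0,0,1,0],
    [0,0,2,0],
    [0,0,3,0],
    [0,0,4,0],
    [0,0,5,0],
    [0,0,5.7,0],
    [0,0,5.7,0]
  ],
  "jaw": 72
}}

```text
time_s: 14.63
tool_pos: [0.6585, -0.0145, 0.183]
tcp_rot: [[0.025, -0.995, 0.097], [0.004, 0.097, 0.995], [-1.0, -0.024, 0.007]]
contact_force: [-0.8, -0.7, 1.0]
finger_gap: 0.845
```

```bash
python3 - <<'E'
from h import *
go([.4695,-.0697],-8.1)
cv2.imwrite("pics/w11.png",viewer.grab_frame("wrist")[...,::-1])
E
```

```text
t 14.63 tcp [ 0.6585 -0.0145  0.183 ] jaw yaw -5.57 F [-0.8 -0.7  1. ] gap mm 72.1 j6 -17.9
units dx,dy [-7.56 -2.21] turn -0.42 z now 0.183
```

View pics/w11.png

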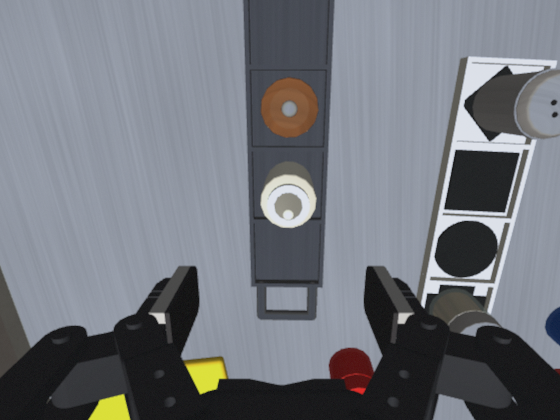

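The bottle is upright in place, with its tip at (288,214). Next is the shaker.

>>> {"fn": "carry_out", "kwargs": {
  "steps": [
    [-0.7,-0.2,0,0],
    [-1.8,-0.5,0,-0.1],
    [-3,-0.9,0,-0.2],
    [-4.2,-1.25,0,-0.3],
    [-5.4,-1.6,0,-0.42],
    [-6.5,-1.9,0,-0.42],
    [-7.2,-2.1,0,-0.42],
    [-7.56,-2.21,0,-0.42],
    [-7.56,-2.21,0,-0.42],
    [-7.56,-2.21,0,-0.42],
    [-7.56,-2.21,0,-0.42]
  ]
}}

```text
time_s: 15.6
tool_pos: [0.4693, -0.0693, 0.1801]
tcp_rot: [[0.021, -0.99, 0.141], [0.004, 0.141, 0.99], [-1.0, -0.02, 0.007]]
contact_force: [0.6, -0.2, -0.2]
finger_gap: 0.839
```

```bash
python3 - <<'E'
from h import *
go([.4695,-.0697],-8.1)
E
```

```text
t 15.6 tcp [ 0.4693 -0.0693  0.1801] jaw yaw -8.09 F [ 0.6 -0.2 -0.2] gap mm 71.7 j6 -18.7
units dx,dy [ 0.01 -0.02] turn -0.0 z now 0.1801
```

>>> {"fn": "carry_out", "kwargs": {
  "steps": [
    [0,0,-1,0],
    [0,0,-2,0],
    [0,0,-3,0],
    [0,0,-4,0],
    [0,0,-5,0],
    [0,0,-5.7,0],
    [0,0,-6.05,0],
    [0,0,-6.2,0],
    [0,0,-6.22,0],
    [0,0,-6.22,0],
    [0,0,-6.22,0]
  ],
  "jaw": 66
}}

```text
time_s: 16.52
tool_pos: [0.4704, -0.0692, 0.0257]
tcp_rot: [[0.023, -0.99, 0.14], [0.004, 0.14, 0.99], [-1.0, -0.023, 0.007]]
contact_force: [-0.5, -0.5, -0.2]
finger_gap: 0.771
```

```bash
python3 - <<'E'
from h import *
state()
cv2.imwrite("pics/w12.png",viewer.grab_frame("wrist")[...,::-1])
E
```

```text
t 16.52 tcp [ 0.4704 -0.0692  0.0257] jaw yaw -8.08 F [-0.5 -0.5 -0.2] gap mm 65.9 j6 -18.7
```

View pics/w12.png

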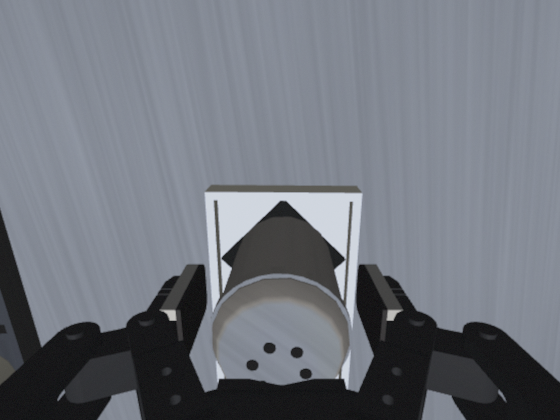

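>>> {"fn": "carry_out", "kwargs": {
  "steps": [
    [0,0,0,0],
    [0,0,0,0],
    [0,0,0,0],
    [0,0,0,0],
    [0,0,0,0],
    [0,0,0,0]
  ],
  "jaw": 28,
  "newtons": 40
}}

```text
time_s: 17.07
tool_pos: [0.4704, -0.0691, 0.027]
tcp_rot: [[0.024, -0.99, 0.14], [0.004, 0.14, 0.99], [-1.0, -0.024, 0.008]]
contact_force: [-3.7, 0.7, 9.7]
finger_gap: 0.536
```

>>> {"fn": "carry_out", "kwargs": {
  "steps": [
    [0,0,0.3,0],
    [0,0,0.8,0],
    [0,0,1.5,0],
    [0,0,2.3,0],
    [0,0,3.2,0],
    [0,0,4.1,0],
    [0,0,4.8,0],
    [0,0,5.2,0],
    [0,0,5.5,0],
    [0,0,5.5,0],
    [0,0,5.5,0]
  ]
}}

```text
time_s: 17.98
tool_pos: [0.4701, -0.069, 0.1643]
tcp_rot: [[0.024, -0.99, 0.14], [0.005, 0.141, 0.99], [-1.0, -0.023, 0.008]]
contact_force: [0.1, -0.3, -2.2]
finger_gap: 0.537
```

```bash
python3 - <<'E'
from h import *
go([.662,.053],-5.6)
cv2.imwrite("pics/w13.png",viewer.grab_frame("wrist")[...,::-1])
E
```

```text
t 17.98 tcp [ 0.4701 -0.069   0.1643] jaw yaw -8.08 F [ 0.1 -0.3 -2.2] gap mm 45.9 j6 -18.7
units dx,dy [7.67 4.88] turn 0.41 z now 0.1643
```

View pics/w13.png

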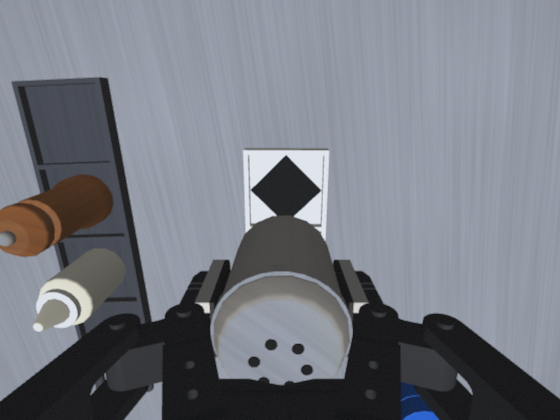

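>>> {"fn": "carry_out", "kwargs": {
  "steps": [
    [0.6,0.4,0,0],
    [1.5,1,0,0.1],
    [2.6,1.7,0,0.2],
    [3.7,2.4,0,0.3],
    [4.8,3.1,0,0.41],
    [5.9,3.8,0,0.41],
    [6.8,4.3,0,0.41],
    [7.4,4.7,0,0.41],
    [7.67,4.88,0,0.41],
    [7.67,4.88,0,0.41],
    [7.67,4.88,0,0.41],
    [7.67,4.88,0,0.41]
  ]
}}

```text
time_s: 19.03
tool_pos: [0.6607, 0.0524, 0.1635]
tcp_rot: [[0.022, -0.995, 0.098], [0.005, 0.098, 0.995], [-1.0, -0.021, 0.007]]
contact_force: [-0.4, 0.3, -1.6]
finger_gap: 0.535
```

```bash
python3 - <<'E'
from h import *
go([.662,.053],-5.6)
cv2.imwrite("pics/w14.png",viewer.grab_frame("wrist")[...,::-1])
E
```

```text
t 19.03 tcp [0.6607 0.0524 0.1635] jaw yaw -5.65 F [-0.4  0.3 -1.6] gap mm 45.7 j6 -23.7
units dx,dy [0.05 0.02] turn 0.01 z now 0.1635
```

View pics/w14.png

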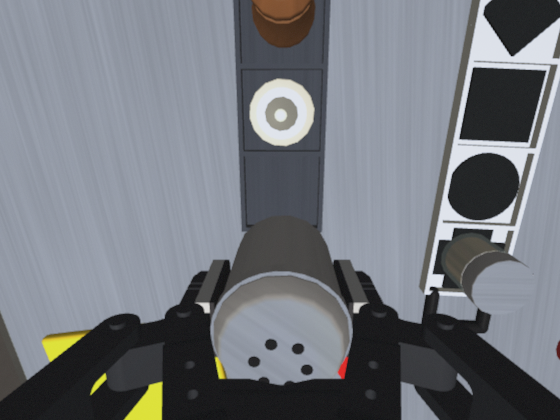

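>>> {"fn": "carry_out", "kwargs": {
  "steps": [
    [0.03,0.02,-0.5,0],
    [0.03,0.02,-1.3,0],
    [0.03,0.02,-2.2,0],
    [0.03,0.02,-3.1,0],
    [0.03,0.02,-4,0],
    [0.03,0.02,-4.7,0],
    [0.03,0.02,-5.1,0],
    [0.03,0.02,-5.3,0],
    [0.03,0.02,-5.35,0],
    [0.03,0.02,-5.35,0],
    [0.03,0.02,-5.35,0]
  ]
}}

```text
time_s: 20.0
tool_pos: [0.6624, 0.0529, 0.0317]
tcp_rot: [[0.025, -0.995, 0.098], [0.006, 0.098, 0.995], [-1.0, -0.024, 0.008]]
contact_force: [0.1, -0.7, -1.2]
finger_gap: 0.535
```

>>> {"fn": "carry_out", "kwargs": {
  "steps": [
    [0,0,-0.1,0],
    [0,0,-0.2,0],
    [0,0,-0.27,0],
    [0,0,-0.31,0],
    [0,0,-0.31,0],
    [0,0,-0.31,0]
  ]
}}

```text
time_s: 20.5
tool_pos: [0.6624, 0.0529, 0.0242]
tcp_rot: [[0.025, -0.995, 0.098], [0.006, 0.098, 0.995], [-1.0, -0.024, 0.008]]
contact_force: [-0.4, -0.5, 0.3]
finger_gap: 0.539
```

>>> {"fn": "carry_out", "kwargs": {
  "steps": [
    [0,0,0,0],
    [0,0,0,0],
    [0,0,0,0],
    [0,0,0,0],
    [0,0,0.3,0],
    [0,0,1,0],
    [0,0,2,0],
    [0,0,3,0],
    [0,0,4,0],
    [0,0,5,0],
    [0,0,6,0],
    [0,0,6,0]
  ],
  "jaw": 72
}}

```text
time_s: 21.5
tool_pos: [0.6652, 0.0528, 0.1816]
tcp_rot: [[0.036, -0.995, 0.097], [0.007, 0.098, 0.995], [-0.999, -0.035, 0.01]]
contact_force: [0.1, -1.6, 1.4]
finger_gap: 0.844
```

```bash
python3 - <<'E'
from h import *
go([.499,.1300],-8.1)
cv2.imwrite("pics/w15.png",viewer.grab_frame("wrist")[...,::-1])
E
```

```text
t 21.5 tcp [0.6652 0.0528 0.1816] jaw yaw -5.61 F [ 0.1 -1.6  1.4] gap mm 72.1 j6 -23.7
units dx,dy [-6.65  3.09] turn -0.41 z now 0.1816
```

View pics/w15.png

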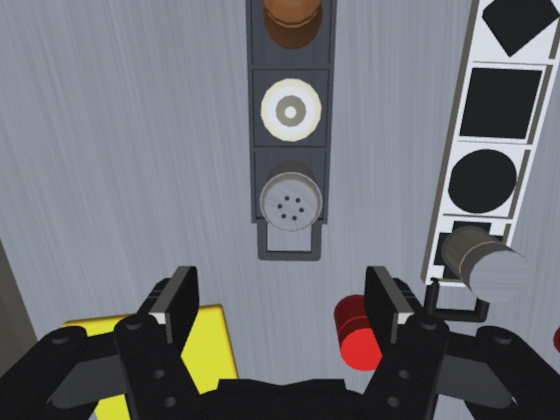

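The shaker is upright in place, with its dome at (291,202). Last is the jar, the grey-lidded one on the cross pad at (492,275).

>>> {"fn": "carry_out", "kwargs": {
  "steps": [
    [-0.6,0.3,0,0],
    [-1.5,0.7,0,-0.1],
    [-2.6,1.2,0,-0.2],
    [-3.8,1.7,0,-0.3],
    [-4.9,2.3,0,-0.41],
    [-5.8,2.7,0,-0.41],
    [-6.4,3,0,-0.41],
    [-6.65,3.09,0,-0.41],
    [-6.65,3.09,0,-0.41],
    [-6.65,3.09,0,-0.41],
    [-6.65,3.09,0,-0.41]
  ]
}}

```text
time_s: 22.47
tool_pos: [0.4987, 0.13, 0.1785]
tcp_rot: [[0.033, -0.989, 0.141], [0.005, 0.141, 0.99], [-0.999, -0.032, 0.01]]
contact_force: [-0.0, -0.6, -0.1]
finger_gap: 0.843
```

```bash
python3 - <<'E'
from h import *
go([.499,.1300],-8.1)
cv2.imwrite("pics/w16.png",viewer.grab_frame("wrist")[...,::-1])
E
```

```text
t 22.47 tcp [0.4987 0.13   0.1785] jaw yaw -8.12 F [-0.  -0.6 -0.1] gap mm 72.0 j6 -41.0
units dx,dy [ 0.01 -0.  ] turn 0.0 z now 0.1785
```

View pics/w16.png

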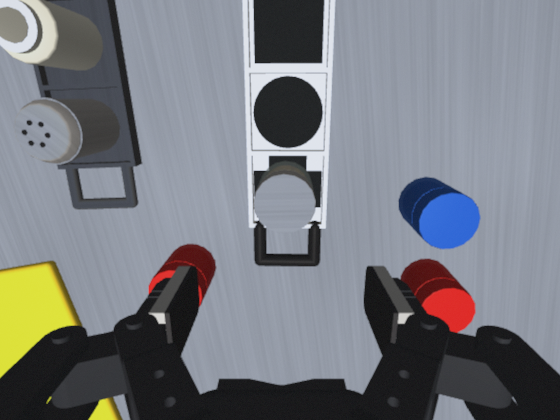

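```bash
python3 - <<'E'
from h import *
print(back("wrist",[(284.5,202)],.067).round(4))
E
```

```text
[[0.4992 0.1291 0.067 ]]
```

>>> {"fn": "carry_out", "kwargs": {
  "steps": [
    [0,0,-1,0],
    [0,0,-2,0],
    [0,0,-3,0],
    [0,0,-4,0],
    [0,0,-4.8,0],
    [0,0,-5.2,0],
    [0,0,-5.2,0],
    [0,0,-5.2,0]
  ],
  "jaw": 68
}}

```text
time_s: 23.18
tool_pos: [0.4991, 0.1294, 0.048]
tcp_rot: [[0.032, -0.989, 0.142], [0.004, 0.142, 0.99], [-0.999, -0.031, 0.009]]
contact_force: [0.3, 0.2, 0.2]
finger_gap: 0.794
```

```bash
python3 - <<'E'
from h import *
state()
cv2.imwrite("pics/w17.png",viewer.grab_frame("wrist")[...,::-1])
E
```

```text
t 23.18 tcp [0.4991 0.1294 0.048 ] jaw yaw -8.17 F [0.3 0.2 0.2] gap mm 67.8 j6 -41.3
```

View pics/w17.png

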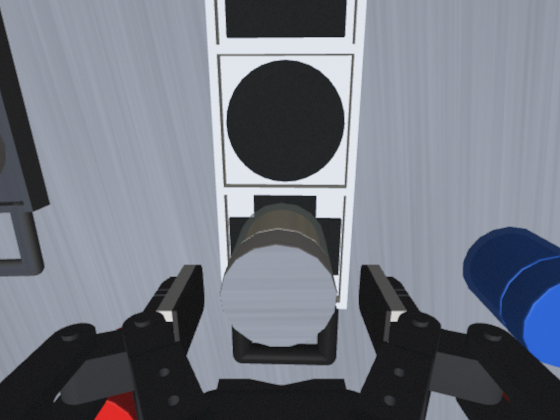

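>>> {"fn": "carry_out", "kwargs": {
  "steps": [
    [0.04,0,-0.4,0],
    [0.04,0,-0.7,0],
    [0.04,0,-0.9,0],
    [0.04,0,-0.92,0],
    [0.04,0,-0.92,0]
  ]
}}

```text
time_s: 23.65
tool_pos: [0.5003, 0.1297, 0.0255]
tcp_rot: [[0.033, -0.989, 0.142], [0.005, 0.142, 0.99], [-0.999, -0.032, 0.009]]
contact_force: [1.0, -0.2, 0.6]
finger_gap: 0.797
```

>>> {"fn": "carry_out", "kwargs": {
  "steps": [
    [0,0,0,0],
    [0,0,0,0],
    [0,0,0,0],
    [0,0,0,0],
    [0,0,0,0],
    [0,0,0,0]
  ],
  "jaw": 30,
  "newtons": 40
}}

```text
time_s: 24.15
tool_pos: [0.5005, 0.1298, 0.0261]
tcp_rot: [[0.033, -0.989, 0.141], [0.005, 0.142, 0.99], [-0.999, -0.032, 0.009]]
contact_force: [-1.8, -0.3, 5.6]
finger_gap: 0.56
```

>>> {"fn": "carry_out", "kwargs": {
  "steps": [
    [0,0,0.3,0],
    [0,0,0.8,0],
    [0,0,1.5,0],
    [0,0,2.3,0],
    [0,0,3.2,0],
    [0,0,4.1,0],
    [0,0,4.8,0],
    [0,0,5.2,0],
    [0,0,5.5,0],
    [0,0,5.5,0],
    [0,0,5.5,0]
  ]
}}

```text
time_s: 25.07
tool_pos: [0.5, 0.1297, 0.1628]
tcp_rot: [[0.032, -0.989, 0.142], [0.005, 0.142, 0.99], [-0.999, -0.031, 0.009]]
contact_force: [-1.2, -0.0, -3.7]
finger_gap: 0.549
```

```bash
python3 - <<'E'
from h import *
go([.6425,-.1495],-5.6)
cv2.imwrite("pics/w18.png",viewer.grab_frame("wrist")[...,::-1])
E
```

```text
t 25.07 tcp [0.5    0.1297 0.1628] jaw yaw -8.15 F [-1.2 -0.  -3.7] gap mm 46.9 j6 -40.9
units dx,dy [  5.7  -11.17] turn 0.43 z now 0.1628
```

View pics/w18.png

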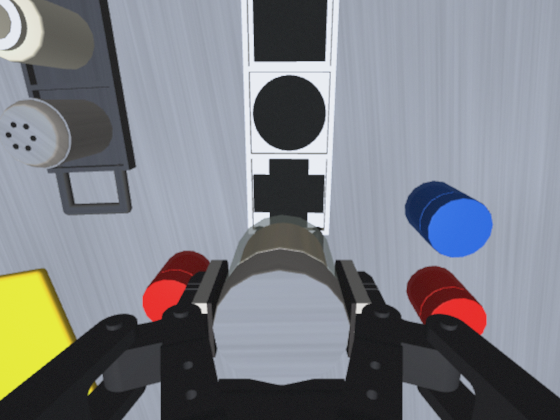

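>>> {"fn": "carry_out", "kwargs": {
  "steps": [
    [0.3,-0.6,0,0],
    [0.8,-1.6,0,0.1],
    [1.4,-2.8,0,0.2],
    [2,-4,0,0.3],
    [2.7,-5.2,0,0.43],
    [3.3,-6.4,0,0.43],
    [3.9,-7.6,0,0.43],
    [4.5,-8.8,0,0.43],
    [5,-9.8,0,0.43],
    [5.4,-10.6,0,0.43],
    [5.6,-11,0,0.43],
    [5.7,-11.17,0,0.43]
  ]
}}

```text
time_s: 26.12
tool_pos: [0.642, -0.1512, 0.1601]
tcp_rot: [[0.027, -0.995, 0.099], [0.006, 0.099, 0.995], [-1.0, -0.027, 0.008]]
contact_force: [0.1, -0.0, -2.0]
finger_gap: 0.55
```

>>> {"fn": "carry_out", "kwargs": {
  "steps": [
    [0,0,0,0],
    [0,0,0,0]
  ]
}}

```text
time_s: 26.28
tool_pos: [0.6413, -0.1505, 0.1588]
tcp_rot: [[0.025, -0.995, 0.099], [0.006, 0.099, 0.995], [-1.0, -0.024, 0.009]]
contact_force: [0.3, 0.6, -2.3]
finger_gap: 0.554
```

```bash
python3 - <<'E'
from h import *
go([.6425,-.1495],-5.6)
cv2.imwrite("pics/w19.png",viewer.grab_frame("wrist")[...,::-1])
cv2.imwrite("pics/t19.png",cv2.resize(viewer.grab_frame("top")[120:290,150:370,::-1],None,fx=3.5,fy=3.5,interpolation=cv2.INTER_CUBIC))
E
```

```text
t 26.28 tcp [ 0.6413 -0.1505  0.1588] jaw yaw -5.69 F [ 0.3  0.6 -2.3] gap mm 47.3 j6 -5.7
units dx,dy [0.05 0.04] turn 0.01 z now 0.1588
```

View pics/w19.png

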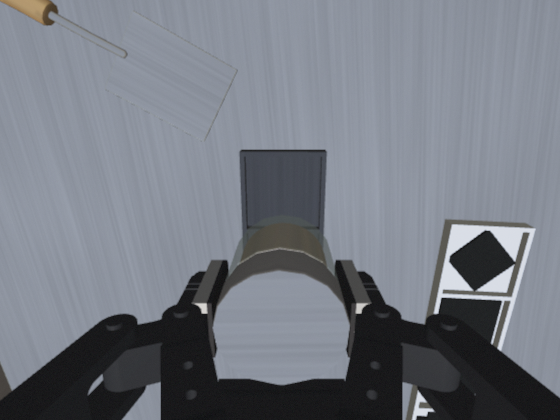

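>>> {"fn": "carry_out", "kwargs": {
  "steps": [
    [0.03,0.03,-0.5,0],
    [0.03,0.03,-1.3,0],
    [0.03,0.03,-2.2,0],
    [0.03,0.03,-3.1,0],
    [0.03,0.03,-4,0],
    [0.03,0.03,-4.6,0],
    [0.03,0.03,-4.95,0],
    [0.03,0.03,-5.1,0],
    [0.03,0.03,-5.15,0],
    [0.03,0.03,-5.15,0],
    [0.03,0.03,-5.15,0]
  ]
}}

```text
time_s: 27.3
tool_pos: [0.6432, -0.1492, 0.0325]
tcp_rot: [[0.029, -0.995, 0.097], [0.006, 0.098, 0.995], [-1.0, -0.028, 0.009]]
contact_force: [0.7, -0.0, -1.6]
finger_gap: 0.557
```

>>> {"fn": "carry_out", "kwargs": {
  "steps": [
    [-0.02,0,-0.1,0],
    [-0.03,0,-0.2,0],
    [-0.03,0,-0.28,0],
    [-0.03,0,-0.34,0],
    [-0.03,0,-0.37,0],
    [-0.03,0,-0.37,0]
  ]
}}

```text
time_s: 27.8
tool_pos: [0.6424, -0.1493, 0.0233]
tcp_rot: [[0.029, -0.995, 0.097], [0.006, 0.098, 0.995], [-1.0, -0.028, 0.009]]
contact_force: [0.1, 0.1, -2.5]
finger_gap: 0.551
```

>>> {"fn": "carry_out", "kwargs": {
  "steps": [
    [0,0,-0.04,0],
    [0,0,-0.06,0],
    [0,0,-0.08,0],
    [0,0,-0.08,0]
  ]
}}

```text
time_s: 28.13
tool_pos: [0.6426, -0.1493, 0.0231]
tcp_rot: [[0.03, -0.995, 0.097], [0.005, 0.097, 0.995], [-1.0, -0.029, 0.008]]
contact_force: [-4.0, 2.1, 7.9]
finger_gap: 0.551
```

Force now reads +7.9 N upward, so the jar is on the floor. I'll release and rise slowly.

>>> {"fn": "carry_out", "kwargs": {
  "steps": [
    [0,0,0,0],
    [0,0,0,0],
    [0,0,0,0],
    [0,0,0,0],
    [0,0,0.3,0],
    [0,0,1,0],
    [0,0,2,0],
    [0,0,3,0],
    [0,0,4,0],
    [0,0,5,0],
    [0,0,6,0],
    [0,0,6,0]
  ],
  "jaw": 72
}}

```text
time_s: 29.13
tool_pos: [0.6452, -0.1504, 0.1803]
tcp_rot: [[0.04, -0.995, 0.096], [0.003, 0.097, 0.995], [-0.999, -0.04, 0.007]]
contact_force: [0.7, -0.3, 0.9]
finger_gap: 0.845
```

>>> {"fn": "carry_out", "kwargs": {
  "steps": [
    [-1,1,0.3,0],
    [-2,2,0.5,0],
    [-3,3.3,0.6,0],
    [-4,4.6,0.6,0],
    [-5,6,0.6,0],
    [-6,7.5,0.6,0],
    [-7,9,0.6,0],
    [-7,10,0.6,0],
    [-7,10,0.6,0],
    [-7,10,0.6,0]
  ]
}}

```text
time_s: 29.97
tool_pos: [0.4699, 0.1011, 0.1959]
tcp_rot: [[0.041, -0.995, 0.093], [0.003, 0.093, 0.996], [-0.999, -0.041, 0.007]]
contact_force: [0.9, -1.4, -0.1]
finger_gap: 0.843
```

```bash
python3 - <<'E'
from h import *
state()
im=viewer.grab_frame("top")[...,::-1]
c=cv2.resize(im[120:290,150:370],None,fx=3.5,fy=3.5,interpolation=cv2.INTER_CUBIC); cv2.imwrite("pics/t20.png",c)
cv2.imwrite("pics/w20.png",viewer.grab_frame("wrist")[...,::-1])
s=viewer.grab_frame("scene")[...,::-1]; cv2.imwrite("pics/s20.png",cv2.resize(s[140:290,170:400],None,fx=3.4,fy=3.4,interpolation=cv2.INTER_CUBIC))
for n in("bowl","tub"):
    for d in viewer.outline_of(n,"top")[:1]: print(n,d["rect"])
E
```

```text
t 29.97 tcp [0.4699 0.1011 0.1959] jaw yaw -5.36 F [ 0.9 -1.4 -0.1] gap mm 72.0 j6 -37.4
bowl [68.0, 182.4, 128.6, 239.9]
tub [403.0, 191.2, 474.6, 246.1]
```

View pics/t20.png

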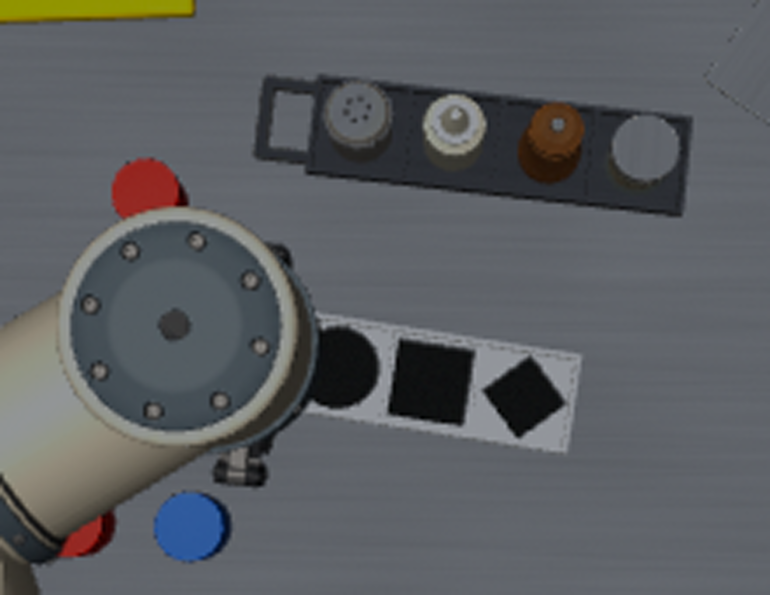

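View pics/s20.png

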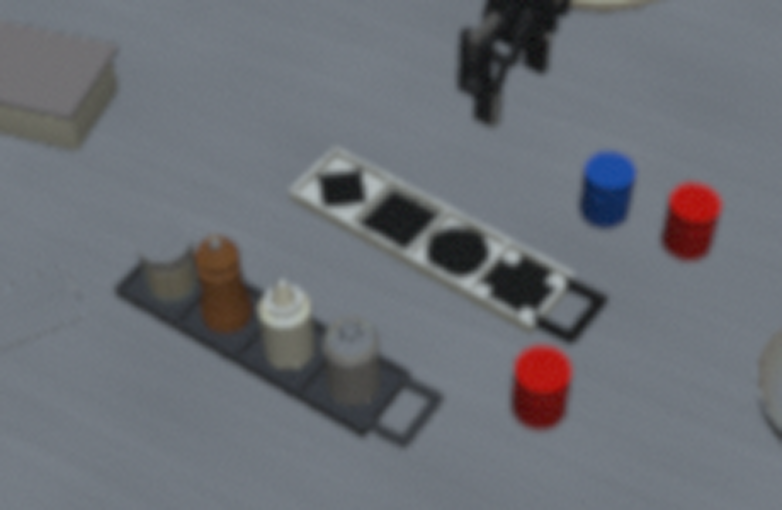

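View pics/w20.png

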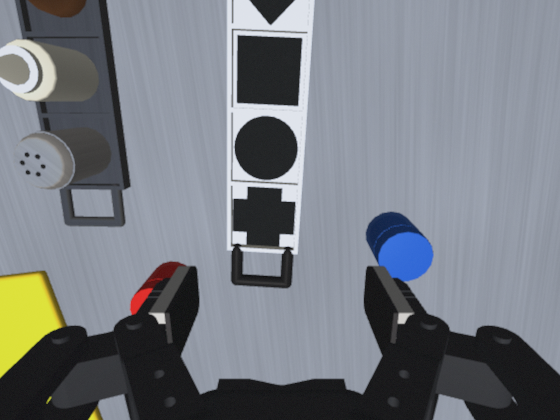

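```bash
python3 - <<'E'
from h import *
a=np.radians(-5.59); R=np.array([[np.cos(a),-np.sin(a)],[np.sin(a),np.cos(a)]])
for n,px,z in (("shaker",(357,109),.077),("bottle tip",(455,115),.099),("mill ball",(558,125),.105),("jar lid",(645,148),.064)):
    w=back("top",[(np.array(px)+.5)/3.5-.5+[150,120]],z)[0]
    print(n,w.round(4),"rack xy mm",((w[:2]-[.6519,-.0488])@R*1e3).round(1))
E
```

```text
shaker [0.6627 0.0526 0.077 ] rack xy mm [  0.9 101.9]
bottle tip [ 0.6546 -0.0151  0.099 ] rack xy mm [-0.6 33.8]
mill ball [ 0.6474 -0.0848  0.105 ] rack xy mm [ -1.  -36.3]
jar lid [ 0.6411 -0.1488  0.064 ] rack xy mm [  -1.  -100.5]
```

All four sit within about 2.5 mm of their place centres, the tops are over the feet, and the bowl and tub have not moved. I'm handing the job in.

```bash
python3 - <<'E'
from station import order
print(order.job_done())
E
```

```text
the job is handed in; nothing more can be done
None
```

All four seasonings are in the rack in reverse order and the job is handed in. From the rack's handle outwards they stand shaker, bottle, mill, jar. I handed in at about 30 s of the 106 s, and no verdict is reported.

- **Positions:** in the last top picture each one's top was within about 2.5 mm of its place centre. In rack x, y they were shaker (+1, +102), bottle (−1, +34), mill (−1, −36) and jar (−1, −100) mm.
- **Upright and clear:** the top and scene pictures showed all four standing upright, with the gripper well away from them. The scene picture blurs the jar's outline, so I relied on the top picture for it.
- **Order check:** the emptied pads showed cross, round, square, diamond from the tray's handle outwards, as expected.
- **Bowl and tub:** the detector's outlines shifted by a few pixels at most, about 8 mm. This is within the detector's error and well below 30 mm.
- **What was off:** the tool's tilt crept up to about 2.3° over the job, with no way to correct it. The jar was pressed down with about 8 N before I let it go.

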